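# Tip the board until the tin slides down

### The job

Raise the wooden tipping board by its grip bar, slowly, until the food tin just starts to slide, then stop and hold that slope while the tin glides gently right down to the end stop and the kitchen timer stays where it stands. Then lower the board gently until it lies flat again and let go. Never touch the tin or the timer with the robot.

Things in the scene. Friction and masses are not known exactly. Their poses are not given: they have to be found in the camera images.
- board (a joint): Angle of the tipping board, rad: 0 = flat (it rests there), grows as the bar end is raised, up to 0.75. Free hinge: let go, it falls back. Mid-brown wooden board 300 mm long (across the robot's view), 230 wide, 16 thick, on a low fixed frame; grip bar at the left end (+y), hinge at the right. Its top is 34 mm above the worktop when flat. Lifting it at the bar takes about 5 N.
- board_hinge (a point): Middle of the hinge axis, at the board's right end, 26 mm above the worktop. Its axes turn with the board: x along the hinge axis, y along the board from the hinge towards the grip bar, z square to the board. The board turns about x (positive = bar up).
- grip_bar (a point): Middle of the grip bar: pale round wooden bar, 14 mm thick, 120 mm long, parallel to the hinge, 45 mm beyond the board's left end on two thin steel arms 110 mm apart (100 mm free between). 66 mm above the worktop when flat; 351 mm from the hinge along the board's y and 40 mm above it along z. Axes as for board_hinge.
- board_stop (a point): Point on the board's top, mid-width, at the face of the end stop (a rail 24 mm high across the hinge end; lips 12 mm high run along the long sides), 20 mm from the hinge along y. Axes as for board_hinge: a thing's y here is its distance from the stop; the tin rests against it with its axis at 38 mm.
- tin: Short round food tin with a paper label, 75 mm across, 58 mm high, 0.26 kg, standing upright near the bar end of the board, in the near or the far half of its width. Origin: centre of its underside, z up. Its smooth base starts to slide at a slope that differs each time, between about 11 and 26 degrees.
- timer: Red and white round wind-up kitchen timer, 64 mm across, 54 mm high, standing beside the tin in the other half of the board. Origin: centre of its underside, z up. Its base grips about one and a half times as well as the tin's: it slides too when the board is raised about 6 to 11 degrees further than the tin needs.
Mind the look-alikes: they are no part of the job. There is more than one size of the timer; the one meant has the size given above.

How it is judged:
By the outcome, as a careful person would: the job done as asked, in the order asked, and still so for the second after the job is handed in, with the robot touching nothing.
It also fails if it takes over 53 s, if anything falls off the work surface, if the arm or the gripper's body presses on something with over 40 N, if the wrist force passes 120 N, or if a joint passes its speed limit or range.

### The arm

A 6-joint arm with a two-finger parallel gripper is mounted at the origin on a cart in front of the work surface, level with it; the furniture and walls round the work are solid. World frame = base frame: x ahead of the robot, y to its left, z up, the work surface at z = 0. Lengths are in m, angles in rad, forces in N, time in s.
With the tool pointing down it reaches from about 0.3 to 0.775 m from the base axis. Payload 14.6 kg.
Tool frame: the origin (TCP) lies at the centre of the arm's flange, where the gripper is bolted on; the fingertips stand 199 mm ahead of it and the grasp point (between the pads) lies 180 mm ahead of it; z points along the fingers, y is the line along which they close (so a half turn about z gives the same grasp; the last joint's range is limited). The gripper opens to 94 mm and grips with 3 to 60 N. Pads are 16 mm wide; open, the fingers measure 119 mm over their backs; the gripper's body (75 mm by 177 mm) begins 78 mm behind the grasp point.
Start: joints at [-1.332, 0.3, 1.521, -0, 1.321, -0.067], TCP at [0.166, -0.524, 0.405] pointing down, gripper open.
Joint ranges: [-3.03, 3.03], [-0.79, 2.21], [0.23, 2.52], [-1.04, 4.18], [0, 3.07], [-2.55, 2.55]. Speed limits (rad/s): [2.22, 2.22, 2.57, 3.14, 3.14, 3.14].

### API

Orientations are given as [roll, pitch, yaw] about the fixed x, y, z axes, in that order (R = Rz(yaw) Ry(pitch) Rx(roll)).
In Python, from station import ctrl gives the robot as it stands. The module is installed in compiled form; this text tells all that it offers.
- The arm moves only by the tool servo_tool, never from a script. Its argument "motion" is a list of rows, each a list of 5 numbers: the closure, from 0 (fully open) to 1 (shut), then the shift along the world's x, y, z in cm, then the turn about the world's z in degrees. A call has 1 to 20 rows; each row is the pose to reach, as a shift and turn from the pose commanded when the call began; what a row does not reach only later rows make up. A row lasts 1/8 s, in which the tool goes at most 62.5 mm and 10.7 degrees, less where a joint would pass 70% of its speed; a pose out of reach is approached as far as the arm can. A call with a gripper value outside its range is refused whole. The fingers move at their own pace and stop on an object; "squeeze" is the grip in N (left out, the last holds). Time passes only in rows, so rows that repeat a pose let the fingers close. It gives the time, the measured TCP pose, the force, the opening and the grip force at its end, in the units of the state.
- ctrl.get_obs(): the state, without advancing time (a new reading comes with each control period).
- ctrl.camera(name): name is "side" or "top"; returns a dict with "image" (400x640x3 uint8, red, green, blue), "fx", "fy", "cx", "cy" (pixels), "camera_from_world" (4x4, takes a point from world to camera coordinates). Camera axes: x right, y up, looking along -z (the intrinsics and any distortion apply to the point x, -y, -z); pixel columns grow to the right and rows downward; lengths in m; the calibration is good to about 2 mm. A picture is of the moment at which its call begins. There is no depth.
- ctrl.hand_in(): hands the job in; it is judged then, once.
The state is a dict: "time_s": time; "qpos": joint angles; "joint_vel": joint speeds; "tau": joint torques, N m; "ee_pos": TCP position; "eef_rot": TCP orientation; "force": force on the tool from outside, world axes, zero at the start; "moment": the same for the moment, N m; "grip_width": finger opening in m; "grip_force": force on a finger pad.
Only numpy, scipy, OpenCV 4.12 (cv2) and the standard library are available. Lean on these libraries where they do the work, as an engineer would, in place of code of your own. Each camera call takes 0.05 s, during which the arm holds its last target. There are 200 camera calls.

## Working session

There is one attempt and no reset: what is moved stays moved. The work goes in short steps, Python scripts to look and compute and a tool call to move; the robot and the scene stay as the last step left them, time stands still between calls to the robot, and variables do not carry over. Pictures are saved under pics/ and viewed, at most 10 in all, crops included, and the job is handed in when it is done.

Besides the shell and the picture viewer there is one more tool, called as name(argument=value, ...) on one line, values as JSON. servo_tool: Moves the arm, as the interface text tells. Its arguments: {"type":"object","properties":{"motion":{"type":"array","items":{"type":"array","items":{"type":"number"}}},"squeeze":{"type":"number"}},"required":["motion"]}

```bash
mkdir -p pics
cat > h.py <<'E'
from station import ctrl
import numpy as np, cv2
def snap(n,f):
    c=ctrl.camera(n); cv2.imwrite('pics/'+f,c['image'][:,:,::-1]); return c
def ray(c,u,v,z):
    M=np.linalg.inv(c['camera_from_world']); d=M[:3,:3]@np.array([(u-c['cx'])/c['fx'],-(v-c['cy'])/c['fy'],-1]); o=M[:3,3]
    return o+d*(z-o[2])/d[2]
def proj(c,p):
    q=c['camera_from_world']@np.r_[p,1]; return c['cx']+c['fx']*q[0]/-q[2], c['cy']-c['fy']*q[1]/-q[2]
E
python3 - <<'E'
from h import *
import pickle
cs={n:snap(n,n+'0.png') for n in('top','side')}
for c in cs.values(): print({k:c[k] for k in c if k!='image'})
pickle.dump(cs,open('c0.pkl','wb'))
print(ctrl.get_obs())
E
```

```text
{'fx': 378.15411343375933, 'fy': 378.15411343375933, 'cx': 315.5278062063902, 'cy': 191.939710266359, 'camera_from_world': array([[-0.01515379, -0.99987227,  0.00507954, -0.12600684],
       [ 0.98206705, -0.01392878,  0.18801675, -0.50802441],
       [-0.18792198,  0.00783762,  0.98215269, -0.81778517],
       [ 0.        ,  0.        ,  0.        ,  1.        ]])}
{'fx': 455.0439569787852, 'fy': 455.0439569787852, 'cx': 318.72300800695814, 'cy': 194.28906826240714, 'camera_from_world': array([[-9.99816062e-01,  1.62845780e-02,  1.01318170e-02,
         5.26130452e-01],
       [ 5.27911300e-04, -5.04704617e-01,  8.63291939e-01,
        -1.10948364e-01],
       [ 1.91719197e-02,  8.63138496e-01,  5.04603186e-01,
        -1.09467532e+00],
       [ 0.00000000e+00,  0.00000000e+00,  0.00000000e+00,
         1.00000000e+00]])}
{'time_s': 0.1, 'qpos': array([-1.33159658e+00,  3.00389091e-01,  1.52150492e+00,  2.96965208e-05,
        1.32069893e+00, -6.65896748e-02]), 'joint_vel': array([ 0.00229391, -0.00061676, -0.00196924, -0.0004366 ,  0.00190461,
       -0.00039424]), 'tau': array([ 1.75353922e-03, -5.32645261e+01, -3.53283119e+01,  7.09377229e-02,
        2.34889443e-02, -6.12044687e-05]), 'ee_pos': array([ 0.16557266, -0.52445406,  0.40416343]), 'eef_rot': array([-3.14059649e+00, -9.52613798e-05,  3.05782012e-01]), 'force': array([ 0.27850224,  0.24398406, -0.52141482]), 'moment': array([-0.03391188,  0.02066498,  0.0042113 ]), 'grip_force': 0.0, 'grip_width': 0.09419260723458914}
```

View pics/top0.png

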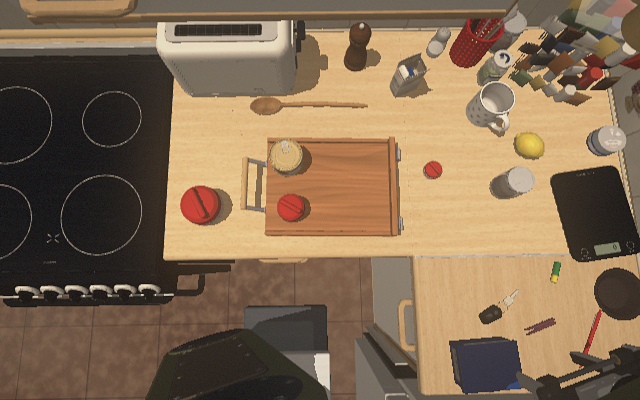

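View pics/side0.png

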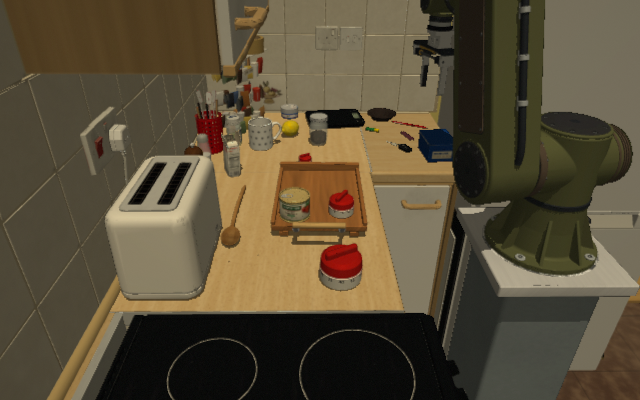

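Run:
```python
from h import *
import pickle
cs=pickle.load(open('c0.pkl','rb'))
a=cv2.resize(cs['top']['image'][125:250,225:425],None,fx=3.9,fy=3.9,interpolation=2)[:,:,::-1]
cv2.imwrite('pics/c1.png',a)
b=cv2.resize(cs['side']['image'][150:250,260:380],None,fx=5,fy=5,interpolation=2)[:,:,::-1]
cv2.imwrite('pics/c2.png',b)
c=cs['top']
for n,u,v,z in [('bar far',248,158,.066),('bar near',246,210,.066),('tin',286,153,.092),('timer',291,208,.088)]: print(n,ray(c,u,v,z))
```

```text
bar far [0.58376705 0.01950542 0.066     ]
bar near [0.46412308 0.02174336 0.066     ]
tin [ 0.58659771 -0.06898727  0.092     ]
timer [ 0.46390144 -0.07946783  0.088     ]
```

View pics/c1.png

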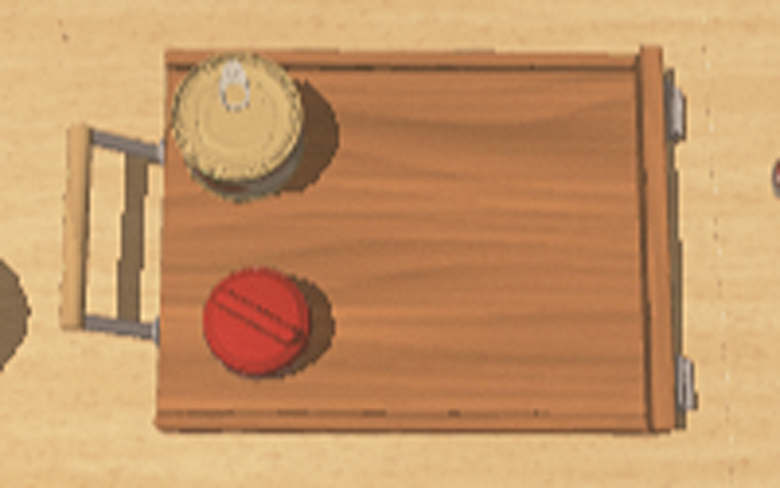

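View pics/c2.png

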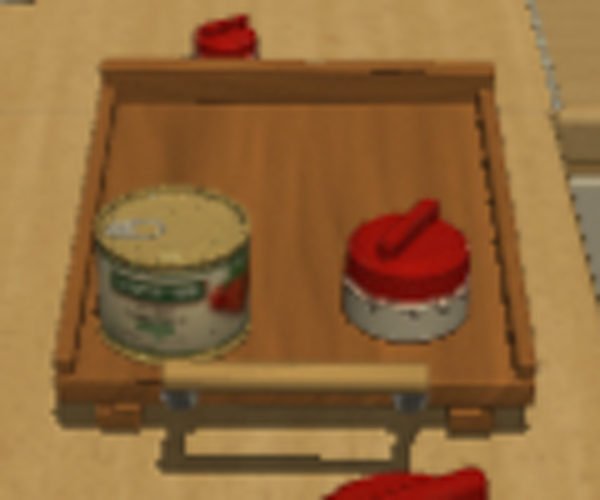

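Run:
```python
from h import *
import pickle
cs=pickle.load(open('c0.pkl','rb'))
c=cs['top']
T=lambda u,v,z:ray(cs['top'],225+u/3.9,125+v/3.9,z)
S=lambda u,v,z:ray(cs['side'],260+u/5,150+v/5,z)
for n,f,u,v,z in [('bar far',T,79,128,.066),('bar near',T,72,328,.066),('sbar far',S,163,377,.066),('sbar near',S,427,378,.066),('tin',T,238,118,.092),('stin',S,172,228,.092),('timer',T,257,322,.088),
 ('LF',T,167,50,.046),('LN',T,157,430,.034),('LF34',T,165,72,.034),('stopfaceF',T,638,70,.05),('stopfaceN',T,648,425,.05)]: print(n,f(u,v,z).round(4))
# hypothesis check
for yaw in (0,-.03,.03):pass
```

```text
bar far [0.5843 0.0258 0.066 ]
bar near [0.4662 0.0274 0.066 ]
sbar far [0.5861 0.0322 0.066 ]
sbar near [0.4674 0.0331 0.066 ]
tin [ 0.5814 -0.069   0.092 ]
stin [ 0.5843 -0.0557  0.092 ]
timer [ 0.4649 -0.0792  0.088 ]
LF [ 0.6383 -0.0228  0.046 ]
LN [ 0.41   -0.0175  0.034 ]
LF34 [ 0.6283 -0.0203  0.034 ]
stopfaceF [ 0.6205 -0.3067  0.05  ]
stopfaceN [ 0.4075 -0.3015  0.05  ]
```

servo_tool(motion=[[0.5,1,1.5,0,-0.5],[0.5,3,4.6,0,-1.5],[0.5,6,9.2,0,-3],[0.5,9.5,14.5,0,-5],[0.5,13,19.9,0,-7],[0.5,16.5,25.3,0,-9],[0.5,20,30.7,0,-11],[0.5,23.5,36,0,-13],[0.5,27,41.4,-2,-15],[0.5,30.5,46.8,-4,-17],[0.5,33.2,51,-6,-18.2],[0.5,35.2,53.8,-8,-18.7],[0.5,36,55.2,-9,-18.7],[0.5,36,55.2,-9,-18.7],[0.5,36,55.2,-9,-18.7]], squeeze=15)

```text
time_s: 1.98
ee_pos: [0.5251, 0.0267, 0.3155]
eef_rot: [3.141, -0.001, -0.022]
force: [-0.0, 0.2, -0.2]
grip_width: 0.047
grip_force: 0.0
```

Run:
```python
from h import *
o=ctrl.get_obs(); print(o['ee_pos'],o['eef_rot'],o['grip_width'],o['time_s'],o['force'])
a=snap('top','t1.png')['image'];b=snap('side','s1.png')['image']
cv2.imwrite('pics/ts1.png',np.vstack([a[100:370,200:600],b[80:310,200:600]])[:,:,::-1])
```

```text
[0.52514505 0.02666732 0.31553546] [ 3.14147771e+00 -1.00629671e-03 -2.15372863e-02] 0.04699247737942458 1.975 [-0.01487928  0.21390111 -0.23358635]
```

View pics/ts1.png

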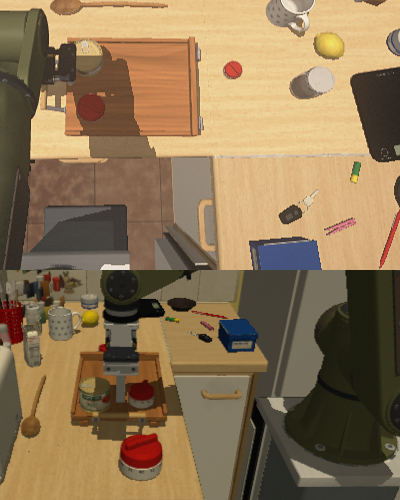

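servo_tool(motion=[[0.5,0,0.1,-1,0],[0.5,0,0.1,-2.5,0],[0.5,0,0.1,-4,0],[0.5,0,0.1,-5.5,0],[0.5,0,0.1,-6.5,0],[0.5,0,0.1,-7,0],[0.5,0,0.1,-7,0],[0.7,0,0.1,-7,0],[0.8,0,0.1,-7,0],[0.9,0,0.1,-7,0],[0.95,0,0.1,-7,0],[1,0,0.1,-7,0],[1,0,0.1,-7,0]], squeeze=15)

```text
time_s: 3.7
ee_pos: [0.5256, 0.0274, 0.2448]
eef_rot: [3.139, -0.0, -0.021]
force: [-1.4, -12.2, 1.2]
grip_width: 0.0133
grip_force: 15.0
```

Run:
```python
from h import *
o=ctrl.get_obs(); print(o['ee_pos'],o['eef_rot'],o['grip_width'],o['time_s'],o['force'],o['moment'])
import pickle
cs={n:snap(n,n+'2.png') for n in('top','side')}
pickle.dump(cs,open('c2.pkl','wb'))
a=cs['top']['image'];b=cs['side']['image']
cv2.imwrite('pics/ts2.png',np.vstack([cv2.resize(a[110:250,200:420],None,fx=2,fy=2),cv2.resize(b[140:270,240:460],None,fx=2,fy=2)])[:,:,::-1])
```

```text
[0.52561964 0.02744507 0.24478324] [ 3.13932957e+00 -1.21112716e-04 -2.06868621e-02] 0.013341316041906253 3.7 [ -1.35838511 -12.20614547   1.22672332] [-2.32437116  0.12719309 -0.02380458]
```

View pics/ts2.png

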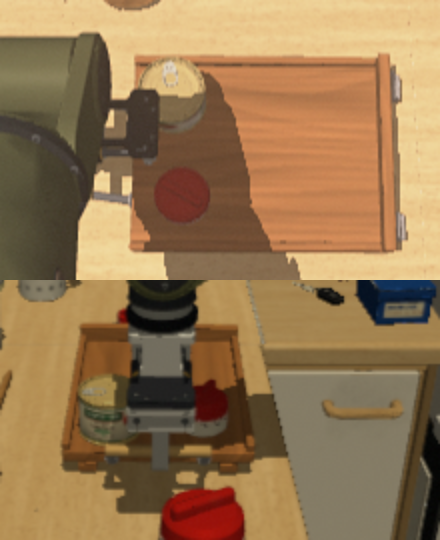

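servo_tool(motion=[[1,0,-0.1,0,0],[1,0,-0.14,0.31,0],[1,0,-0.18,0.61,0],[1,0,-0.22,0.92,0],[1,0,-0.26,1.22,0],[1,0,-0.31,1.53,0],[1,0,-0.36,1.83,0],[1,-0.01,-0.41,2.13,0],[1,-0.01,-0.46,2.44,0],[1,-0.01,-0.52,2.74,0],[1,-0.01,-0.58,3.04,0],[1,-0.01,-0.65,3.34,0],[1,-0.01,-0.71,3.65,0],[1,-0.01,-0.78,3.95,0],[1,-0.02,-0.85,4.25,0],[1,-0.02,-0.92,4.55,0],[1,-0.02,-0.98,4.75,0],[1,-0.02,-1.0,4.85,0],[1,-0.02,-1.0,4.85,0]])

```text
time_s: 6.18
ee_pos: [0.5254, 0.0184, 0.293]
eef_rot: [3.141, 0.0, -0.021]
force: [2.8, -4.8, -6.5]
grip_width: 0.0137
grip_force: 15.0
```

```bash
cat > look.py <<'E'
from h import *
import pickle,sys
from scipy.optimize import brentq
# board frame -> world; hinge
psi=-0.02; H=np.array([0.519,-0.3245,0.026])
ex=np.array([np.cos(psi),np.sin(psi),0]);ey0=np.array([-np.sin(psi),np.cos(psi),0]);ez0=np.array([0,0,1.])
def rect(c,th,zb):
    ey=np.cos(th)*ey0+np.sin(th)*ez0; ez=-np.sin(th)*ey0+np.cos(th)*ez0
    src=[];dst=[]
    for x in(-.12,.12):
        for y in(0,.32):
            src.append(proj(c,H+ex*x+ey*y+ez*zb)); dst.append(((.34-y)*1000,(.14-x)*1000))
    return cv2.warpPerspective(c['image'],cv2.getPerspectiveTransform(np.float32(src),np.float32(dst)),(360,280),flags=cv2.INTER_CUBIC)
def look(tag,base=False):
    o=ctrl.get_obs(); z=o['ee_pos'][2]-.2448
    th=brentq(lambda t:.351*np.sin(t)+.04*np.cos(t)-.04-z,-.1,.8)
    cs={n:ctrl.camera(n) for n in('top','side')}
    R={(n,k):rect(cs[n],th,zb) for n in cs for k,zb in(('tin',.066),('timer',.060))}
    print('th',round(np.degrees(th),2),'t',round(o['time_s'],2),'F',o['force'].round(1),'w',o['grip_width'].round(4),'pos',o['ee_pos'].round(4))
    pickle.dump((cs,R),open(f'{tag}.pkl','wb'))
    return cs,R
E
python3 - <<'E'
from look import *
cs,R=look('b8')
cv2.imwrite('pics/r8.png',np.vstack([np.hstack([R['top','tin'],R['top','timer']]),np.hstack([R['side','tin'],R['side','timer']])])[:,:,::-1])
E
```

```text
Traceback (most recent call last):
  File "look.py", line 19, in look
    print('th',round(np.degrees(th),2),'t',round(o['time_s'],2),'F',o['force'].round(1),'w',o['grip_width'].round(4),'pos',o['ee_pos'].round(4))
                                                                                            ^^^^^^^^^^^^^^^^^^^^^
AttributeError: 'float' object has no attribute 'round'
```

```bash
sed -i "s/o\['grip_width'\].round(4)/round(o['grip_width'],4)/" look.py
python3 - <<'E'
from look import *
cs,R=look('b8')
cv2.imwrite('pics/r8.png',np.vstack([np.hstack([R['top','tin'],R['top','timer']]),np.hstack([R['side','tin'],R['side','timer']])])[:,:,::-1])
E
```

```text
th 7.94 t 6.28 F [ 3.4 -4.  -5.7] w 0.0134 pos [0.5254 0.0184 0.2929]
```

View pics/r8.png

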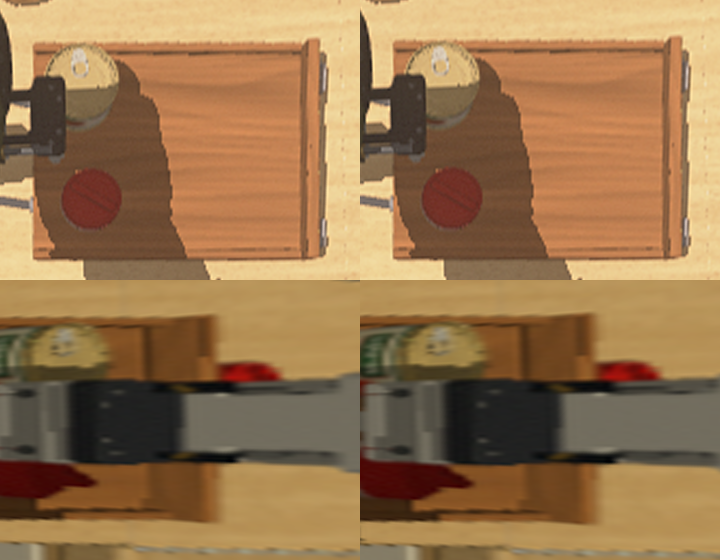

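servo_tool(motion=[[1,0,-0.04,0.15,0],[1,0,-0.08,0.3,0],[1,0,-0.12,0.45,0],[1,0,-0.16,0.6,0],[1,0,-0.2,0.75,0],[1,0,-0.25,0.9,0],[1,-0.01,-0.29,1.05,0],[1,-0.01,-0.33,1.18,0],[1,-0.01,-0.33,1.18,0],[1,-0.01,-0.33,1.18,0]])

```text
time_s: 7.62
ee_pos: [0.5253, 0.0151, 0.3048]
eef_rot: [3.141, 0.0, -0.021]
force: [3.0, -4.4, -6.6]
grip_width: 0.0134
grip_force: 15.0
```

```bash
cat >> look.py <<'E'
def meas(tag):
    cs,R=look(tag); b=pickle.load(open('b8.pkl','rb'))[1]['top','tin']; im=R['top','tin']
    T=b[44:94,68:118]; m=cv2.matchTemplate(im[36:104,40:330],T,cv2.TM_CCOEFF_NORMED)
    _,s,_,(x,y)=cv2.minMaxLoc(m); d=0
    if 0<x<m.shape[1]-1: l,c,r=m[y,x-1:x+2]; d=(l-r)/2/(l-2*c+r)
    def red(i):
        h=cv2.cvtColor(i[150:245,40:330],cv2.COLOR_RGB2HSV); k=(((h[...,0]<6)|(h[...,0]>174))&(h[...,1]>190)).astype(np.uint8)
        n,_,st,ce=cv2.connectedComponentsWithStats(k); j=1+st[1:,4].argmax(); return ce[j]+[40,150],st[j,4]
    print('tin slid %.2f mm (dy %d, score %.2f)'%(x+d+40-68,y+36-44,s),'timer',red(R['top','timer']))
if __name__=='__main__': meas(sys.argv[1])
E
python3 look.py m10
```

```text
th 9.95 t 7.62 F [ 3.  -4.4 -6.6] w 0.0134 pos [0.5253 0.0151 0.3048]Traceback (most recent call last):
  File "look.py", line 31, in <module>
    if __name__=='__main__': meas(sys.argv[1])
                             ~~~~^^^^^^^^^^^^^
  File "look.py", line 30, in meas
    print('tin slid %.2f mm (dy %d, score %.2f)'%(x+d+40-68,y+36-44,s),'timer',red(R['top','timer']))
                                                                               ~~~^^^^^^^^^^^^^^^^^^
  File "look.py", line 29, in red
    n,_,st,ce=cv2.connectedComponentsWithStats(k); j=1+st[1:,4].argmax(); return ce[j]+[40,150],st[j,4]
                                                       ~~~~~~~~~~~~~~~^^
ValueError: attempt to get argmax of an empty sequence
```

```bash
sed -i 's/h\[...,1\]>190/h[...,1]>150/' look.py
python3 - <<'E'
import pickle,cv2
R=pickle.load(open('m10.pkl','rb'))[1]['top','timer']
h=cv2.cvtColor(R,cv2.COLOR_RGB2HSV)
for p in((198,80),(198,91),(185,100),(180,130),(180,220),(83,83)):print(R[p],h[p])
E
python3 look.py m10
```

```text
[114  48  37] [  4 172 114]
[100  44  35] [  4 166 100]
[112  49  38] [  4 168 112]
[105  71  49] [ 12 136 105]
[189 126  81] [ 13 146 189]
[223 188 126] [ 19 111 223]
th 9.94 t 7.72 F [ 3.1 -4.7 -5.7] w 0.0136 pos [0.5253 0.0151 0.3048]
tin slid -0.00 mm (dy 0, score 0.92) timer (array([ 90.89389427, 197.68726731]), np.int32(2686))
```

servo_tool(motion=[[1,0,-0.04,0.12,0],[1,0,-0.07,0.24,0],[1,0,-0.11,0.36,0],[1,0,-0.14,0.47,0],[1,0,-0.18,0.59,0],[1,0,-0.18,0.59,0]])

```text
time_s: 8.57
ee_pos: [0.5252, 0.0133, 0.3108]
eef_rot: [3.141, 0.0, -0.021]
force: [3.1, -4.4, -7.2]
grip_width: 0.0133
grip_force: 15.0
```

```bash
python3 look.py m
```

```text
th 10.96 t 8.57 F [ 3.1 -4.4 -7.2] w 0.0133 pos [0.5252 0.0133 0.3108]
tin slid -0.27 mm (dy 0, score 0.90) timer (array([ 90.50607287, 197.70592565]), np.int32(2717))
```

servo_tool(motion=[[1,0,-0.04,0.12,0],[1,0,-0.08,0.24,0],[1,0,-0.12,0.36,0],[1,0,-0.15,0.47,0],[1,0,-0.19,0.59,0],[1,0,-0.19,0.59,0]])

```text
time_s: 9.43
ee_pos: [0.5252, 0.0115, 0.3168]
eef_rot: [3.141, 0.0, -0.021]
force: [2.8, -3.5, -5.7]
grip_width: 0.0134
grip_force: 15.0
```

```bash
python3 look.py m
```

```text
th 11.97 t 9.43 F [ 2.8 -3.5 -5.7] w 0.0134 pos [0.5252 0.0115 0.3168]
tin slid -0.21 mm (dy 0, score 0.91) timer (array([ 90.13618109, 197.573567  ]), np.int32(2739))
```

servo_tool(motion=[[1,0,-0.04,0.12,0],[1,0,-0.08,0.24,0],[1,0,-0.12,0.35,0],[1,0,-0.16,0.47,0],[1,0,-0.2,0.58,0],[1,0,-0.2,0.58,0]])

```text
time_s: 10.28
ee_pos: [0.5252, 0.0095, 0.3226]
eef_rot: [-3.142, 0.0, -0.021]
force: [1.7, -5.0, -6.4]
grip_width: 0.0134
grip_force: 15.0
```

```bash
python3 look.py m
```

```text
th 12.97 t 10.28 F [ 1.7 -5.  -6.4] w 0.0134 pos [0.5252 0.0095 0.3226]
tin slid -0.36 mm (dy 0, score 0.91) timer (array([ 89.62028986, 197.36123188]), np.int32(2760))
```

servo_tool(motion=[[1,0,-0.04,0.12,0],[1,0,-0.08,0.24,0],[1,0,-0.13,0.35,0],[1,0,-0.17,0.47,0],[1,0,-0.21,0.58,0],[1,0,-0.21,0.58,0]])

```text
time_s: 11.12
ee_pos: [0.5252, 0.0074, 0.3284]
eef_rot: [-3.141, 0.0, -0.021]
force: [-0.7, -2.8, -5.1]
grip_width: 0.0135
grip_force: 15.0
```

```bash
python3 look.py m
```

```text
th 13.98 t 11.12 F [-0.7 -2.8 -5.1] w 0.0135 pos [0.5252 0.0074 0.3284]
tin slid -0.19 mm (dy 0, score 0.91) timer (array([ 89.21444043, 197.52238267]), np.int32(2770))
```

servo_tool(motion=[[1,0,-0.04,0.12,0],[1,0,-0.09,0.23,0],[1,0,-0.13,0.35,0],[1,0,-0.18,0.46,0],[1,0,-0.22,0.58,0],[1,0,-0.22,0.58,0]])

```text
time_s: 11.98
ee_pos: [0.5252, 0.0053, 0.3342]
eef_rot: [-3.141, 0.0, -0.021]
force: [-2.1, -0.6, -5.1]
grip_width: 0.0137
grip_force: 15.0
```

```bash
python3 look.py m
```

```text
th 14.99 t 11.97 F [-2.1 -0.6 -5.1] w 0.0137 pos [0.5252 0.0053 0.3342]
tin slid -0.31 mm (dy 0, score 0.88) timer (array([ 88.65268817, 197.56057348]), np.int32(2790))
```

servo_tool(motion=[[1,0,-0.05,0.12,0],[1,0,-0.09,0.23,0],[1,0,-0.14,0.34,0],[1,0,-0.18,0.46,0],[1,-0.01,-0.23,0.57,0],[1,-0.01,-0.23,0.57,0]])

```text
time_s: 12.82
ee_pos: [0.5252, 0.003, 0.34]
eef_rot: [-3.141, -0.0, -0.021]
force: [-3.3, 2.8, -4.6]
grip_width: 0.0133
grip_force: 15.0
```

```bash
python3 look.py m
```

```text
th 16.0 t 12.82 F [-3.3  2.8 -4.6] w 0.0133 pos [0.5252 0.003  0.34  ]
tin slid -0.16 mm (dy 0, score 0.89) timer (array([ 88.03384948, 197.54015124]), np.int32(2777))
```

servo_tool(motion=[[1,0,-0.04,0.12,0],[1,0,-0.08,0.23,0],[1,0,-0.13,0.34,0],[1,0,-0.17,0.46,0],[1,0,-0.21,0.57,0],[1,0,-0.21,0.57,0]])

```text
time_s: 13.68
ee_pos: [0.5252, 0.0007, 0.3456]
eef_rot: [3.141, -0.0, -0.021]
force: [-4.0, 1.8, -4.7]
grip_width: 0.0131
grip_force: 15.0
```

```bash
python3 look.py m
```

```text
th 16.99 t 13.68 F [-4.   1.8 -4.7] w 0.0131 pos [0.5252 0.0007 0.3456]
tin slid 15.86 mm (dy 0, score 0.89) timer (array([ 87.52455516, 197.57402135]), np.int32(2810))
```

servo_tool(motion=[[1,0,0,0,0],[1,0,0,0,0]])

```text
time_s: 14.02
ee_pos: [0.5252, 0.0008, 0.3455]
eef_rot: [3.141, 0.0, -0.021]
force: [-3.9, -0.6, -5.3]
grip_width: 0.0134
grip_force: 15.0
```

```bash
python3 look.py m
```

```text
th 16.97 t 14.03 F [-3.9 -0.6 -5.3] w 0.0134 pos [0.5252 0.0008 0.3455]
tin slid 49.21 mm (dy -1, score 0.65) timer (array([ 87.4796719 , 197.62696148]), np.int32(2804))
```

servo_tool(motion=[[1,0,0,0,0],[1,0,0,0,0],[1,0,0,0,0]])

```text
time_s: 14.5
ee_pos: [0.5252, 0.0008, 0.3455]
eef_rot: [3.141, 0.0, -0.021]
force: [-3.5, -0.2, -5.1]
grip_width: 0.0137
grip_force: 15.0
```

```bash
python3 look.py m
```

```text
th 16.97 t 14.5 F [-3.5 -0.2 -5.1] w 0.0137 pos [0.5252 0.0008 0.3455]
tin slid 126.28 mm (dy 0, score 0.58) timer (array([ 87.43424318, 197.67387451]), np.int32(2821))
```

servo_tool(motion=[[1,0,0,0,0],[1,0,0,0,0],[1,0,0,0,0],[1,0,0,0,0],[1,0,0,0,0],[1,0,0,0,0],[1,0,0,0,0],[1,0,0,0,0]])

```text
time_s: 15.6
ee_pos: [0.5252, 0.0008, 0.3455]
eef_rot: [3.141, 0.0, -0.021]
force: [-3.6, -1.5, -4.0]
grip_width: 0.0134
grip_force: 15.0
```

```bash
python3 look.py m
python3 - <<'E'
from look import *
cs,R=pickle.load(open('m.pkl','rb'))
cv2.imwrite('pics/r17.png',np.vstack([R['top','tin'],cs['side']['image'][130:330,200:560]])[:,:,::-1])
E
```

```text
th 16.97 t 15.6 F [-3.6 -1.5 -4. ] w 0.0134 pos [0.5252 0.0008 0.3455]
tin slid 40.13 mm (dy 10, score 0.59) timer (array([ 87.46053097, 197.76424779]), np.int32(2825))
```

View pics/r17.png

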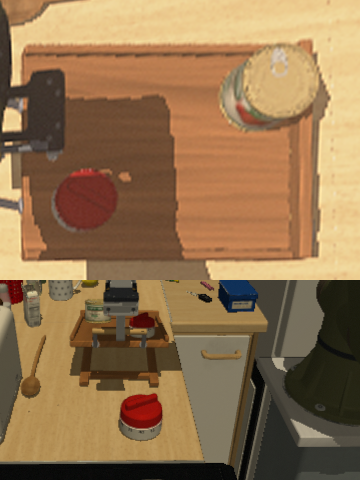

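servo_tool(motion=[[1,0,0.04,-0.1,0],[1,0,0.12,-0.3,0],[1,0,0.21,-0.55,0],[1,0,0.3,-0.82,0],[1,0,0.4,-1.1,0],[1,0,0.5,-1.38,0],[1,0.01,0.61,-1.66,0],[1,0.01,0.71,-1.94,0],[1,0.01,0.81,-2.22,0],[1,0.01,0.91,-2.5,0],[1,0.01,1.01,-2.78,0],[1,0.01,1.11,-3.06,0],[1,0.02,1.2,-3.34,0],[1,0.02,1.29,-3.62,0],[1,0.02,1.38,-3.9,0],[1,0.02,1.46,-4.18,0],[1,0.02,1.55,-4.46,0],[1,0.02,1.62,-4.74,0],[1,0.02,1.69,-5.0,0],[1,0.02,1.76,-5.24,0]])

```text
time_s: 18.2
ee_pos: [0.5255, 0.0184, 0.2931]
eef_rot: [3.141, -0.0, -0.021]
force: [0.3, 0.9, -2.9]
grip_width: 0.0134
grip_force: 15.0
```

```bash
python3 look.py m
```

```text
th 7.97 t 18.2 F [ 0.3  0.9 -2.9] w 0.0134 pos [0.5255 0.0184 0.2931]
tin slid 25.13 mm (dy 10, score 0.59) timer (array([ 91.71423207, 197.71686068]), np.int32(2663))
```

servo_tool(motion=[[1,0,0.06,-0.25,0],[1,0,0.13,-0.53,0],[1,0,0.2,-0.81,0],[1,0,0.27,-1.1,0],[1,0,0.33,-1.4,0],[1,0,0.4,-1.7,0],[1,0,0.46,-2.0,0],[1,0.01,0.51,-2.3,0],[1,0.01,0.57,-2.6,0],[1,0.01,0.62,-2.9,0],[1,0.01,0.67,-3.2,0],[1,0.01,0.71,-3.5,0],[1,0.01,0.75,-3.78,0],[1,0.01,0.78,-4.03,0],[1,0.01,0.81,-4.26,0],[1,0.01,0.83,-4.45,0],[1,0.01,0.84,-4.6,0],[1,0.01,0.85,-4.7,0],[1,0.01,0.85,-4.78,0],[1,0.01,0.85,-4.82,0]])

```text
time_s: 20.8
ee_pos: [0.5257, 0.027, 0.2467]
eef_rot: [-3.142, -0.001, -0.021]
force: [-5.6, -2.2, 20.4]
grip_width: 0.0139
grip_force: 15.0
```

```bash
python3 look.py m
```

```text
th 0.32 t 20.8 F [-5.6 -2.2 20.4] w 0.0139 pos [0.5257 0.027  0.2467]
tin slid 20.80 mm (dy 10, score 0.60) timer (array([ 94.53831635, 197.7610419 ]), np.int32(2649))
```

servo_tool(motion=[[1,0,0,0.08,0],[1,0,0,0.12,0],[1,0,0,0.12,0]])

```text
time_s: 21.28
ee_pos: [0.5256, 0.0269, 0.2469]
eef_rot: [-3.142, -0.001, -0.021]
force: [0.7, -1.2, 7.9]
grip_width: 0.0137
grip_force: 15.0
```

Board is on its rest with the load nearly off; open slowly and rise.

servo_tool(motion=[[0.9,0,0,0.05,0],[0.8,0,0,0.05,0],[0.7,0,0,0.05,0],[0.6,0,0,0.05,0],[0.5,0,0,0.05,0],[0.5,0,0,0.05,0],[0.5,0,0,0.05,0],[0.5,0,0,0.5,0],[0.5,0,0,1.5,0],[0.5,0,0,3,0],[0.5,0,0,5,0],[0.5,0,0,7,0],[0.5,0,0,9,0],[0.5,0,0,11,0],[0.5,0,0,13,0],[0.5,0,0,14,0],[0.5,0,0,14,0],[0.5,0,0,14,0]])

```text
time_s: 23.52
ee_pos: [0.5254, 0.0269, 0.3855]
eef_rot: [-3.142, 0.001, -0.021]
force: [-0.8, -1.0, 0.7]
grip_width: 0.0469
grip_force: 0.0
```

Run:
```python
from look import *
o=ctrl.get_obs(); print(o['ee_pos'],o['force'],o['grip_width'],o['joint_vel'].round(3))
a=snap('top','t9.png');b=snap('side','s9.png')
cv2.imwrite('pics/f.png',np.vstack([rect(a,0,.066),b['image'][130:330,200:560]])[:,:,::-1])
```

```text
[0.52537597 0.02692331 0.38552524] [-0.77874094 -0.98170691  0.65744603] 0.04687586671963937 [ 0.     0.004  0.001  0.002 -0.002  0.   ]
```

View pics/f.png

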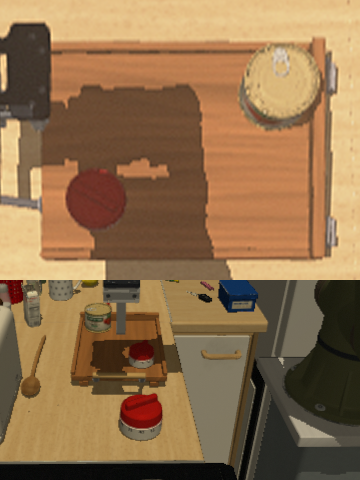

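The tin rests at the stop (rect px 282,83), the timer stands where it was (95,199), the board is flat and the gripper is clear.

```bash
python3 -c "
from station import ctrl
print(ctrl.hand_in())"
```

```text
the job is handed in; nothing more can be done
None
```

The job is handed in: the tin started to slide between 16° and 17° and glided to the end stop while I held about 17°, the timer stayed where it was, and the board is flat and released, with about 24 s on the clock.

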